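Load a lamp battery into the bench charger

TASK

Take the yellow-banded battery stick from the sloping rack and load it into the charger bay: plain end first under the clear hood against the spring contact, press the spring back, then tip the brass end down until the stick lies fully home in both saddles, and let go. Only then push the charger's red toggle lever all the way over to on. Leave the blue-banded stick, the cup and the jar where they are.

Things in the scene. Friction and masses are not known exactly. Their poses are not given: they have to be found in the camera images.
- yellow_mid (a point): Centre, on the axis half-way along, of the battery stick to be loaded: grey cylinder, 34 mm diameter, 140 mm long overall, 0.2 to 0.37 kg, with a 34 mm wide yellow band nearer its brass end. Its x axis runs along the stick to the brass end; the other end is plain and flat. At the start it lies in the rack sloping 25 degrees, brass end up and away from the robot.
- yellow_brass (a point): Tip of the yellow stick's brass end, on the axis 70 mm from its centre: a 16 mm diameter brass button standing out 4 mm (included in the 140 mm).
- blue_mid (a point): Centre of the second, equal battery stick with a blue band, lying in the other place of the rack; it stays there.
- rack: Fixed rack, base 165 x 170 mm, origin under its centre. Two places, at y +50 and -50 mm; sticks rise 25 degrees towards the rack's +x, centres 74 mm over the table. Each rests in two 45-degree V saddles (16 mm long, 50 mm either side of its middle) against a low stop at the lower end; between the saddles it is free all round. Lift it square to its own axis.
- charger: Fixed white charger, base 245 x 175 mm and 20 mm thick, origin on the table below the middle of the bay; +x runs along the bay from the spring end to the fixed contact, z is up. The bay lies on y = 0, the switch on the -y side.
- bay (a point): Where the stick's centre lies when home, 62 mm above the table; axes as the charger. The loaded stick is level, brass end to +x, on two V saddles (16 mm long, centred 46 mm either side of here); between them both sides are open, with 25 mm free beneath it.
- post_top (a point): Top of the inner face of the blue fixed-contact post: 70 mm to +x of the bay centre and 10 mm above the home stick's axis; post 50 mm wide.
- hood_edge (a point): Middle of the lower edge of the clear hood over the spring end: 64 mm to -x of the bay centre and 24 mm above the home stick's axis. The hood (5 mm thick) runs from here to -x and covers the last 6 mm of the home stick; the housing under it is 46 mm wide inside, 56 mm outside.
- plunger (a joint): Spring contact's travel in m: 0 relaxed, 0.009 with the stick home, 0.026 at its stop. 300 N/m with 2.4 N preload, about 10 N at the stop.
- contact (a point): Centre of the front face of the copper spring contact (30 mm disc), facing +x of the charger, on the bay axis; relaxed it is at -61 mm from the bay centre, and moves towards -x when pressed.
- switch (a joint): Toggle lever angle in rad: 0 off (leaning to the charger's -x), 1.0 fully on (leaning to +x). It stays where it is left and moves easily.
- switch_tip (a point): Tip of the red toggle lever, about 45 mm long, pivoting about the charger's y axis; moves about 45 mm towards the charger's +x when switched on; can be pushed with the closed fingers.
- cup: Clear cup, 52 mm wide, 55 mm high, origin at the centre of its underside.
- jar: Glass specimen jar with red cap, 48 mm wide, 60 mm high, origin at the centre of its underside.
Mind the look-alikes: they are no part of the job. What is shaped like the part that bears yellow_mid but orange or pink is not meant.

How it is judged:
On the way, in this order (a step that is already met when the one before it is completed fails the run):
1. the yellow stick, still sloping with its brass end up, presses the spring contact back (value of joint plunger above 0.006 m and contact force between yellow and plunger above 1 N and angle between yellow_mid's own x axis and vertical below 1.48 rad and distance between yellow_mid and bay below 0.06 m), for 0.05 s.
2. the yellow stick lies home in the bay and is let go while the switch is off (distance between yellow_mid and bay below 0.006 m and angle between the x axis of yellow_mid and the x axis of bay, either way round below 0.06 rad and x of yellow_brass in the frame of bay above 0.05 m and contact force between the fingers and yellow below 0.1 N and value of joint switch below 0.4 rad), for 0.2 s.
3. the switch is on (value of joint switch above 0.85 rad), for 0.1 s.
At the end, for the whole second after the job is handed in: The yellow stick lies in the bay, its centre within 6 mm of home and its axis within 3.4 degrees of the bay's, with the spring contact pressed 5 to 14 mm; the switch is past 0.85 rad; the blue stick is within 20 mm, and the cup and jar within 30 mm, of where they began (distance between yellow_mid and bay below 0.006 m and angle between the x axis of yellow_mid and the x axis of bay, either way round below 0.06 rad and x of yellow_brass in the frame of bay above 0.05 m and x of yellow_mid in the frame of contact above 0.06 m and value of joint plunger between 0.005 and 0.014 m and value of joint switch above 0.85 rad and distance of blue_mid from where it was at the start of the episode below 0.02 m and distance of each of cup, jar from where it was at the start of the episode below 0.03 m); the robot touches nothing.
It fails at once if the switch is thrown before the stick is home (value of joint switch above 0.6 rad and distance between yellow_mid and bay above 0.012 m).
It fails at once if the blue stick is moved (distance of blue_mid from where it was at the start of the episode above 0.03 m).
It fails at once if the cup or the jar is moved or tipped (distance of any of cup, jar from where it was at the start of the episode above 0.03 m or angle between any of cup, jar's own z axis and vertical above 0.5 rad).
It also fails if it takes over 58 s, if anything falls off the work surface, if the arm or the gripper's body presses on something with over 40 N, if the wrist force passes 120 N, or if a joint passes its speed limit or range.

ROBOT

A 7-joint arm with a two-finger parallel gripper is mounted at the origin on the work surface. World frame = base frame: x ahead of the robot, y to its left, z up, the work surface at z = 0. Lengths are in m, angles in rad, forces in N, time in s.
With the tool pointing down it reaches from about 0.4 to 0.875 m from the base axis. Payload 4.4 kg.
Tool frame: the origin (TCP) lies midway between the tips of the shut fingers; the grasp point (between the pads) lies 19 mm behind it; z points along the fingers, y is the line along which they close (so a half turn about z gives the same grasp; the last joint's range is limited). The gripper opens to 85 mm and grips with 20 to 120 N. Pads are 22 mm wide; open, the fingers measure 114 mm over their backs; the gripper's body (76 mm by 85 mm) begins 54 mm behind the grasp point. The pads swing forward as they close: fully open they stand 13 mm farther back than shut.
Start: joints at [1.233, 0.628, 0.038, 1.517, -0.027, 0.996, -0.02], TCP at [0.175, -0.626, 0.231] pointing down, gripper open.
Joint ranges: [-3.06, 3.06], [-0.37, 2.12], [-1.25, 1.32], [0.18, 2.47], [-1.1, 4.24], [0.23, 1.98], [-2.94, 2.94]. Speed limits (rad/s): [2.57, 2.57, 3.14, 3.14, 3.14, 3.14, 3.14].

INTERFACE

Orientations are given as a rotation vector (axis times angle).
In Python, from rig import manip gives the robot as it stands.
- The arm moves only by the tool step_arm, never from a script. Its argument "rows" is one flat list of numbers, 6 for each row, row after row: the shift along the world's x, y, z as a fraction of full scale, then the turn, a rotation vector about the world's x, y, z as a fraction of full scale. In form: [tx, ty, tz, rx, ry, rz, tx, ty, tz, rx, ry, rz, ...]. A call has 1 to 12 rows; each row is the pose to reach, as a shift and turn from the pose commanded when the call began, turning the shorter way round; what a row does not reach only later rows make up. Full scale, the value 1, is 100 mm for a shift and pi rad for a turn. A row lasts 1/10 s, in which the tool goes at most 50 mm and 8.59 degrees, less where a joint would pass 70% of its speed; a pose out of reach is approached as far as the arm can. A call with a number of a shift or a turn outside -1 to 1 is refused whole. A call with a gripper value outside its range is refused whole. "fingers" is the opening, from 0 (shut) to 1 (fully open), set as the call begins (left out, the last holds). The fingers move at their own pace and stop on an object; "grip_force" is the grip in N (left out, the last holds). Time passes only in rows, so rows that repeat a pose let the fingers close. It gives the time, the measured TCP pose, the force, the opening and the grip force at its end, in the units of the state.
- manip.state(): the state, without advancing time (a new reading comes with each control period).
- manip.capture(name): name is "scene" or "side" or "wrist"; returns a dict with "image" (420x560x3 uint8, red, green, blue), "mtx" (3x3 intrinsics, pixels), "position" and "orientation" of the camera in the world; the wrist camera has in their place "T_tool_cam" (4x4, takes a point from camera to tool coordinates, whose origin is the TCP and whose axes are the flange's). Camera axes: x right, y up, looking along -z (the intrinsics and any distortion apply to the point x, -y, -z); pixel columns grow to the right and rows downward; lengths in m; the calibration is good to about 2 mm. The wrist camera is an equidistant fisheye: a pixel r from the principal point sees the ray r / f radians off the axis. A picture is of the moment at which its call begins: read the wrist's pose just before it. There is no depth.
- manip.job_done(): hands the job in; it is judged then, once.
The state is a dict: "t": time; "joint_positions": joint angles; "qvel": joint speeds; "effort": joint torques, N m; "ee_pos": TCP position; "tcp_rot": TCP orientation; "force": force on the tool from outside, world axes, zero at the start; "wrist_torque": the same for the moment, N m; "gripper_width": finger opening in m; "gripper_force": force on a finger pad.
Only numpy, scipy, OpenCV 4.12 (cv2) and the standard library are available. Lean on these libraries where they do the work, as an engineer would, in place of code of your own. Each camera call takes 0.05 s, during which the arm holds its last target. There are 200 camera calls.

## Working session

There is one attempt and no reset: what is moved stays moved. The work goes in short steps, Python scripts to look and compute and a tool call to move; the robot and the scene stay as the last step left them, time stands still between calls to the robot, and variables do not carry over. Pictures are saved under pics/ and viewed, at most 13 in all, crops included, and the job is handed in when it is done.

Besides the shell and the picture viewer there is one more tool, called after "Emit:" by a JSON object that holds its "fn" and its "kwargs", one argument or row to a line. step_arm: Moves the arm, as the interface text tells. Shift numbers are shares of 100 mm and turn numbers shares of pi rad, none past 1 either way. Its arguments: {"type":"object","properties":{"rows":{"type":"array"},"fingers":{"type":"number"},"grip_force":{"type":"number"}},"required":["rows"]}

```bash
mkdir -p pics; ls
python3 - <<'E'
from rig import manip
import cv2,numpy as np
print(manip.state())
for n in ("scene","side","wrist"):
    c=manip.capture(n); cv2.imwrite(f"pics/{n}0.png",c["image"][:,:,::-1])
    print({k:np.round(v,4).tolist() for k,v in c.items() if k!="image"})
E
```

```text
pics
{'t': 0.0, 'joint_positions': array([ 1.23317999,  0.6293441 ,  0.038452  ,  1.51836778, -0.02702463,
        0.99628555, -0.01999249]), 'qvel': array([-0.00024348,  0.00086244, -0.00013961, -0.00102194,  0.00018047,
        0.00045276,  0.00216777]), 'effort': array([ 5.60516746e-04, -5.63387203e+01,  1.22610312e+00, -1.93436569e+01,
        1.09463718e-02,  1.06313929e-02, -1.81151512e-05]), 'ee_pos': array([ 0.17437563, -0.62552919,  0.23039065]), 'tcp_rot': array([-3.11077535e+00, -4.25380009e-01,  4.16807782e-04]), 'force': array([ 0.92826628, -1.3882914 , -0.01402585]), 'wrist_torque': array([ 0.05729823, -0.03293532,  0.01900808]), 'gripper_force': 0.0, 'gripper_width': 0.08519584294283807}
{'mtx': [[459.0516, 0.0, 275.6324], [0.0, 459.0516, 210.0973], [0.0, 0.0, 1.0]], 'position': [1.228, 0.4013, 1.0759], 'orientation': [0.453, 0.6953, 1.8941]}
{'mtx': [[530.8609, 0.0, 280.4497], [0.0, 530.8609, 213.9228], [0.0, 0.0, 1.0]], 'position': [0.0189, 0.906, 1.068], 'orientation': [0.2484, -1.0302, -2.4341]}
{'mtx': [[325.1923, 0.0, 278.8536], [0.0, 325.1923, 207.7773], [0.0, 0.0, 1.0]], 'T_tool_cam': [[0.0016, 0.9578, 0.2874, 0.0737], [1.0, -0.0015, -0.0005, -0.0016], [-0.0001, 0.2874, -0.9578, -0.1425], [0.0, 0.0, 0.0, 1.0]]}
```

View pics/scene0.png

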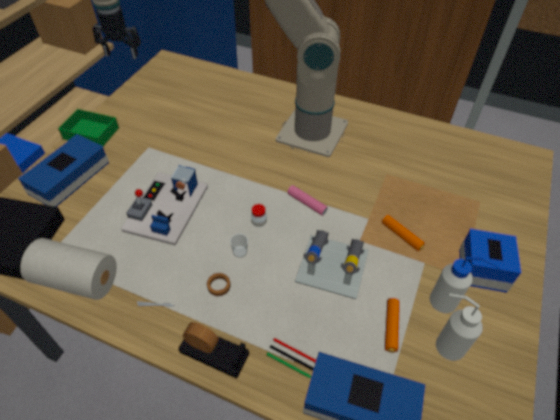

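View pics/side0.png

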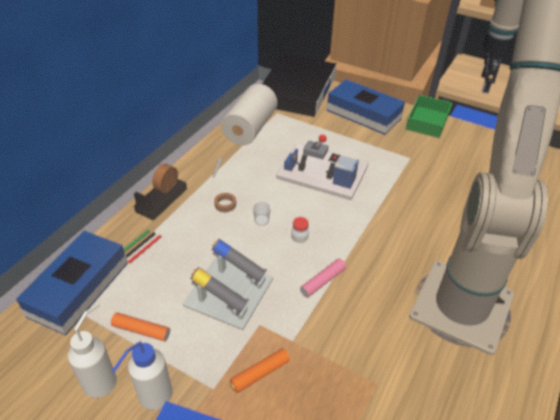

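Scene: yellow-banded stick at (352,257) and blue-banded at (317,247) in the rack. Charger plate at (165,195), cup at (240,246), jar at (259,214). The orange (404,232), (392,324) and pink (307,200) cylinders are look-alikes. The target is the yellow-banded grey stick in the rack, at (222,290) in side. I'll enlarge it to confirm.

```bash
cat > h.py <<'E'
from rig import manip
import cv2,numpy as np
from scipy.spatial.transform import Rotation as R
def ray(c,px):
    u,v=px; K=c["mtx"]
    d=np.array([(u-K[0,2])/K[0,0],-(v-K[1,2])/K[1,1],-1.])
    d=R.from_rotvec(c["orientation"]).apply(d); return np.array(c["position"]),d/np.linalg.norm(d)
def plane(c,px,z):
    p,d=ray(c,px); return p+d*(z-p[2])/d[2]
def tri(*obs):
    A=np.zeros((3,3));b=np.zeros(3)
    for p,d in obs:
        M=np.eye(3)-np.outer(d,d);A+=M;b+=M@p
    x=np.linalg.solve(A,b); return x,[np.linalg.norm((np.eye(3)-np.outer(d,d))@(x-p)) for p,d in obs]
E
python3 - <<'E'
import cv2,numpy as np
a=cv2.imread("pics/scene0.png");b=cv2.imread("pics/side0.png")
f=lambda i,x,y:cv2.resize(i[y:y+75,x:x+100],(400,300),interpolation=cv2.INTER_CUBIC)
cv2.imwrite("pics/crops.png",np.vstack([np.hstack([f(a,285,222),f(a,118,155)]),np.hstack([f(b,180,232),f(b,273,126)])]))
E
```

```text
(no output)
```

View pics/crops.png

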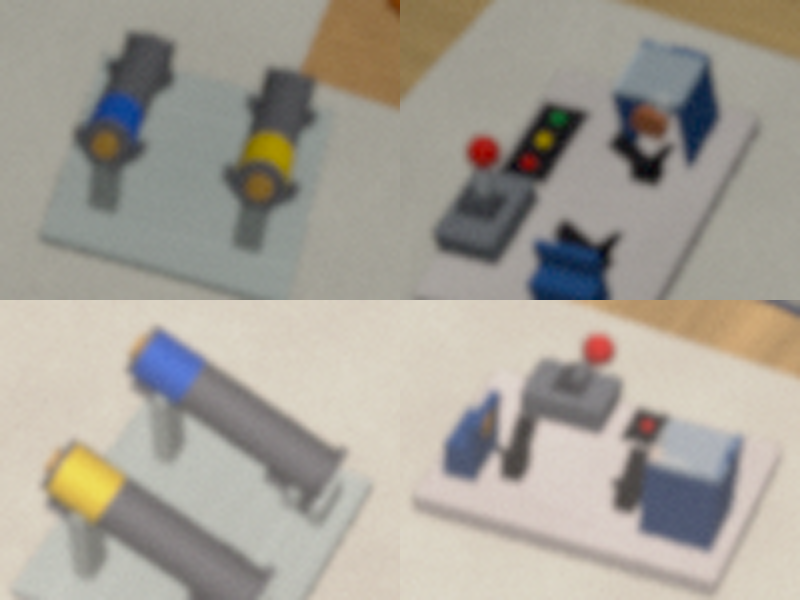

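Confirmed: the yellow band sits near the brass end of the right-hand grey stick in the rack (scene 350,268). Next, coarse positions.

Run:
```python
from h import *
C={n:manip.capture(n) for n in("scene","side")}
def q(n,x,y):
    o={"sr":("scene",285,222,0),"sc":("scene",118,155,0),"dr":("side",180,232,300),"dc":("side",273,126,300)}[n]
    off=400 if n in("sc","dc") else 0
    return C[o[0]],((x-off)/4+o[1],(y-o[3])/4+o[2])
P=lambda n,x,y,z:plane(*q(n,x,y),z).round(4)
def T(a,b): 
    x,e=tri(ray(*q(*a)),ray(*q(*b)));return x.round(4),np.round(e,4)
print("ybrass",P("sr",260,186,.1036),T(("sr",260,186),("dr",52,462)))
print("bbrass",P("sr",106,145,.1036),T(("sr",106,145),("dr",140,345)))
for s in [(712,578),(415,495),(778,455),(500,375)]: print("plate side",P("dc",*s,.02))
print("plate scene",P("sc",758,118,.02))
print("ball",T(("sc",484,152),("dc",598,349)))
for n,c in C.items():
    h=cv2.cvtColor(c["image"],cv2.COLOR_RGB2HSV)
    for col,lo,hi in(("yel",(22,150,120),(34,255,255)),("red",(172,150,90),(180,255,255))):
        m=cv2.inRange(h,lo,hi); k,l,st,ce=cv2.connectedComponentsWithStats(m)
        print(n,col,[(st[i,4],ce[i].round(1)) for i in range(1,k) if st[i,4]>15])
print("jar",plane(C["scene"],(259,211),.06),"cup",plane(C["scene"],(240,253),0))
```

```text
ybrass [0.5728 0.3152 0.1036] (array([0.5708, 0.3147, 0.101 ]), array([0.0003, 0.0003]))
bbrass [0.5831 0.2158 0.1036] (array([0.5801, 0.2138, 0.1006]), array([0.0015, 0.0015]))
plate side [ 0.3936 -0.2059  0.02  ]
plate side [ 0.6273 -0.1744  0.02  ]
plate side [ 0.4084 -0.3634  0.02  ]
plate side [ 0.6438 -0.3408  0.02  ]
plate scene [ 0.3986 -0.2024  0.02  ]
ball (array([ 0.5578, -0.3353,  0.0813]), array([0.0011, 0.0011]))
scene yel [(np.int32(77), array([352.4, 259.1]))]
scene red []
side yel [(np.int32(149), array([201. , 277.3]))]
side red []
jar [0.4618589  0.00905366 0.06      ] cup [0.58033817 0.0034344  0.        ]
```

Emit:
{"fn": "step_arm", "kwargs": {
  "rows": [0.8, 0.9, 0.1, 0, 0, -0.05, 0.8, 0.9, 0.1, 0, 0, -0.05, 0.8, 0.9, 0.1, 0, 0, -0.05]
}}

```text
t: 0.55
ee_pos: [0.259, -0.5321, 0.2414]
tcp_rot: [-3.133, -0.188, -0.004]
force: [0.5, -0.3, -0.0]
gripper_width: 0.0854
gripper_force: 0.0
```

Emit:
{"fn": "step_arm", "kwargs": {
  "rows": [0.8, 0.9, 0.1, 0, 0, 0, 0.8, 0.9, 0.1, 0, 0, 0, 0.8, 0.9, 0.1, 0, 0, 0]
}}

```text
t: 0.85
ee_pos: [0.3388, -0.4416, 0.2516]
tcp_rot: [-3.134, -0.19, -0.004]
force: [0.2, -0.9, -0.3]
gripper_width: 0.0852
gripper_force: 0.0
```

Emit:
{"fn": "step_arm", "kwargs": {
  "rows": [0.8, 0.9, 0.1, 0, 0, 0, 0.8, 0.9, 0.1, 0, 0, 0, 0.8, 0.9, 0.1, 0, 0, 0]
}}

```text
t: 1.15
ee_pos: [0.4186, -0.3513, 0.2617]
tcp_rot: [-3.134, -0.19, -0.004]
force: [0.0, 1.1, -0.6]
gripper_width: 0.0854
gripper_force: 0.0
```

Emit:
{"fn": "step_arm", "kwargs": {
  "rows": [0.5, 0.8, 0, 0, 0, 0, 0.5, 0.8, 0, 0, 0, 0, 0.5, 0.8, 0, 0, 0, 0, 0.5, 0.8, 0, 0, 0, 0, 0.5, 0.8, 0, 0, 0, 0]
}}

```text
t: 1.65
ee_pos: [0.4637, -0.2774, 0.2613]
tcp_rot: [3.136, 0.177, -0.001]
force: [-0.4, -0.0, 1.4]
gripper_width: 0.0853
gripper_force: 0.0
```

```bash
cat >> h.py <<'E'
def wrist():
    s=manip.state(); c=manip.capture("wrist")
    T=np.eye(4);T[:3,:3]=R.from_rotvec(s["tcp_rot"]).as_matrix();T[:3,3]=s["ee_pos"]
    return c["image"],c["mtx"],T@c["T_tool_cam"]
def wray(K,W,px):
    d=np.array([px[0]-K[0,2],px[1]-K[1,2]]);r=np.hypot(*d);a=r/K[0,0];d=d/max(r,1e-9)*np.sin(a)
    v=W[:3,:3]@np.array([d[0],-d[1],-np.cos(a)]); return W[:3,3],v
def wplane(K,W,px,z):
    p,d=wray(K,W,px); return p+d*(z-p[2])/d[2]
E
python3 - <<'E'
from h import *
i,K,W=wrist(); cv2.imwrite("pics/w1.png",cv2.resize(i[:,:,::-1],(800,600),interpolation=cv2.INTER_CUBIC)); np.savez("w1.npz",i=i,K=K,W=W)
E
```

```text
(no output)
```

View pics/w1.png

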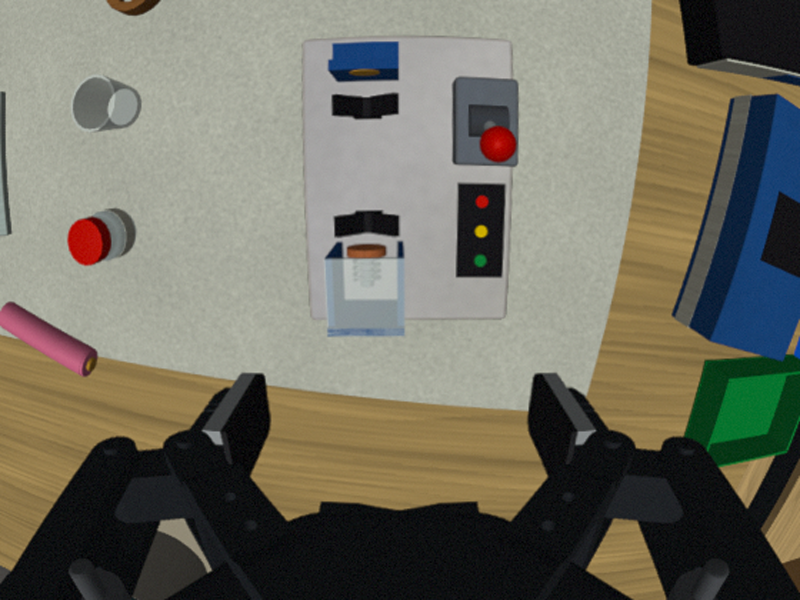

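Wrist view (800x600): charger plate corners (304,41), (511,41), (505,318), (311,318). Post inner top edge y≈68 with x from 331 to 398, far saddle (365,106), near saddle (365,222). Hood edge is at y≈243 with x from 327 to 404, and the red ball at (498,143).

Run:
```python
from h import *
f=np.load("w1.npz");K,W,i=f["K"],f["W"],f["i"]
P=lambda x,y,z:wplane(K,W,(x*.7,y*.7),z)
pc=[P(x,y,.02) for x,y in((304,41),(511,41),(505,318),(311,318))]
for p in pc:print(p.round(4))
sa,sb=P(365,95,.06),P(365.5,212,.06) # saddle top, ~far edge
post=(P(332,68,.072)+P(398,68,.072))/2; hood=(P(327,243,.086)+P(404,243,.086))/2
pin=P(365,72,.062)
print("saddles",sa,sb,"post",post,"hood",hood,"pin",pin)
d=post-hood;print("dist post-hood (134)",np.hypot(*d[:2]),"yaw",np.arctan2(d[1],d[0]))
for a,b in((3,0),(2,1)):
    e=pc[b]-pc[a];print("yaw",np.arctan2(e[1],e[0]),np.hypot(*e[:2]))
for a,b in((1,0),(2,3)):
    e=pc[b]-pc[a];print("yaw",np.arctan2(-e[0],e[1]),np.hypot(*e[:2]))
print("ball",P(498,143,.083))
h=cv2.cvtColor(i,cv2.COLOR_RGB2HSV)
cv2.imwrite("pics/w1c.png",cv2.resize(i[20:245,205:375,::-1],None,fx=2.6,fy=2.6,interpolation=cv2.INTER_CUBIC))
```

```text
[ 0.6315 -0.1787  0.02  ]
[ 0.6523 -0.3483  0.02  ]
[ 0.4132 -0.3776  0.02  ]
[ 0.3937 -0.2063  0.02  ]
saddles [ 0.58298975 -0.23800503  0.06      ] [ 0.49634844 -0.24780523  0.06      ] post [ 0.60139447 -0.23659079  0.072     ] hood [ 0.47788638 -0.25131373  0.086     ] pin [ 0.60003657 -0.23616783  0.062     ]
dist post-hood (134) 0.1243825184582362 yaw 0.1186464063506332
yaw 0.11568119008957578 0.23940402667475683
yaw 0.12191374596594112 0.24091240183006088
yaw 0.12232988137677915 0.17091566087797816
yaw 0.11355062200971323 0.17241376482565168
ball [ 0.55846482 -0.33422596  0.083     ]
```

View pics/w1c.png

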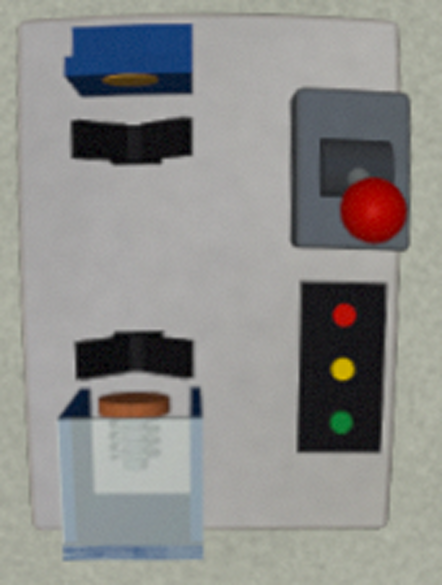

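Run:
```python
from h import *
f=np.load("w1.npz");K,W=f["K"],f["W"]
P=lambda x,y,z:wplane(K,W,(x/2.6+205,y/2.6+20),z)
yaw=.1185;u=np.array([np.cos(yaw),np.sin(yaw)]);n=np.array([-u[1],u[0]])
O=np.array([.54,-.243])
for nm,p in dict(post=P(130,62,.072),disc=P(130,80,.062),farS=P(132,139,.052),nearS=P(135,358,.052),contact=P(134,405,.062),hoodT=P(131,416,.091),hoodB=P(131,416,.086),plate=np.array([.5227,-.2777]),ball=P(374,210,.083)).items():
    d=p[:2]-O;print(nm,p.round(4),"along %.4f lat %.4f"%(d@u,d@n))
```

```text
post [ 0.6051 -0.2358  0.072 ] along 0.0655 lat -0.0005
disc [ 0.5996 -0.2357  0.062 ] along 0.0600 lat 0.0002
farS [ 0.5765 -0.2385  0.052 ] along 0.0368 lat 0.0002
nearS [ 0.4854 -0.2496  0.052 ] along -0.0550 lat -0.0000
contact [ 0.4673 -0.2516  0.062 ] along -0.0732 lat 0.0000
hoodT [ 0.4688 -0.2522  0.091 ] along -0.0718 lat -0.0008
hoodB [ 0.4678 -0.252   0.086 ] along -0.0728 lat -0.0004
plate [ 0.5227 -0.2777] along -0.0213 lat -0.0324
ball [ 0.5578 -0.3346  0.083 ] along 0.0069 lat -0.0930
```

Emit:
{"fn": "step_arm", "kwargs": {
  "rows": [0, 1, 0, 0, 0, 0, 0, 1, 0, 0, 0, 0]
}}

```text
t: 1.9
ee_pos: [0.4637, -0.178, 0.2612]
tcp_rot: [3.136, 0.168, 0.0]
force: [2.2, 1.5, -0.2]
gripper_width: 0.0852
gripper_force: 0.0
```

Emit:
{"fn": "step_arm", "kwargs": {
  "rows": [0, 1, 0, 0, 0, 0, 0, 1, 0, 0, 0, 0]
}}

```text
t: 2.1
ee_pos: [0.464, -0.0762, 0.2615]
tcp_rot: [3.136, 0.174, 0.001]
force: [1.7, 0.1, 0.7]
gripper_width: 0.0856
gripper_force: 0.0
```

Emit:
{"fn": "step_arm", "kwargs": {
  "rows": [0, 1, 0, 0, 0, 0, 0, 1, 0, 0, 0, 0]
}}

```text
t: 2.3
ee_pos: [0.4644, 0.024, 0.2616]
tcp_rot: [3.136, 0.174, 0.001]
force: [1.7, 0.4, -0.0]
gripper_width: 0.0851
gripper_force: 0.0
```

Emit:
{"fn": "step_arm", "kwargs": {
  "rows": [0, 1, 0, 0, 0, 0, 0, 1, 0, 0, 0, 0, 0, 1, 0, 0, 0, 0]
}}

```text
t: 2.6
ee_pos: [0.4644, 0.1308, 0.2615]
tcp_rot: [-3.131, -0.194, -0.002]
force: [-0.3, -0.2, 0.3]
gripper_width: 0.0854
gripper_force: 0.0
```

Emit:
{"fn": "step_arm", "kwargs": {
  "rows": [-0.1, 1, 0, 0.014, -0.138, -0.003, -0.1, 1, 0, 0.014, -0.138, -0.003, -0.1, 1, 0, 0.014, -0.138, -0.003]
}}

```text
t: 2.9
ee_pos: [0.4582, 0.2191, 0.2614]
tcp_rot: [-3.076, -0.158, -0.585]
force: [1.2, -1.4, -1.4]
gripper_width: 0.0854
gripper_force: 0.0
```

Emit:
{"fn": "step_arm", "kwargs": {
  "rows": [-0.1, 0.8, -0.5, 0, 0, 0, -0.1, 0.8, -0.5, 0, 0, 0, -0.1, 0.8, -0.5, 0, 0, 0, -0.1, 0.8, -0.5, 0, 0, 0, -0.1, 0.8, -0.5, 0, 0, 0]
}}

```text
t: 3.4
ee_pos: [0.4487, 0.2941, 0.211]
tcp_rot: [3.084, 0.152, 0.579]
force: [-0.8, -0.5, -0.1]
gripper_width: 0.0851
gripper_force: 0.0
```

Run:
```python
from h import *
i,K,W=wrist(); s=manip.state();print(s["t"],s["ee_pos"],s["tcp_rot"]);cv2.imwrite("pics/w2.png",cv2.resize(i[:,:,::-1],(800,600),interpolation=cv2.INTER_CUBIC)); np.savez("w2.npz",i=i,K=K,W=W)
```

```text
3.45 [0.44878723 0.29415412 0.21127455] [-3.08365424 -0.15082823 -0.57935984]
```

View pics/w2.png

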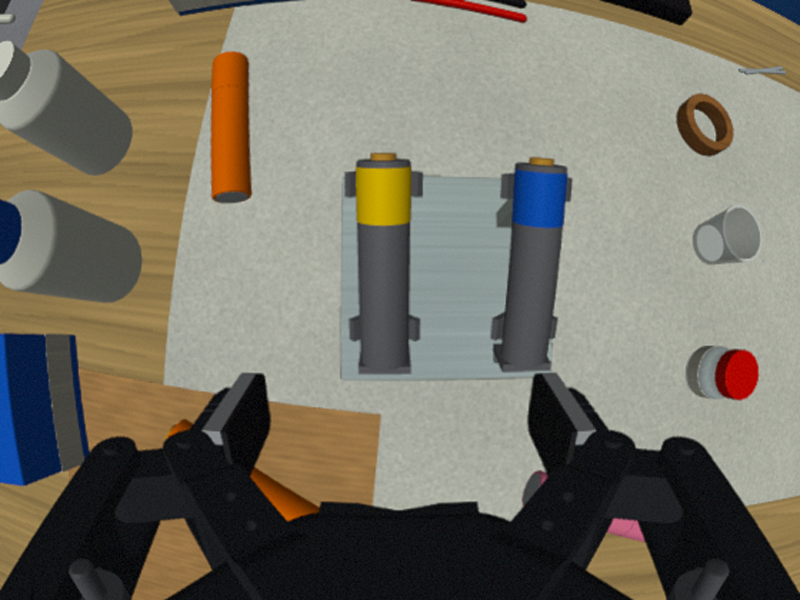

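Wrist view: the yellow stick runs from button tip (384,155) to plain end (385,365), with the blue one at right. Stick and tool x-axis are nearly parallel.

Run:
```python
from h import *
f=np.load("w2.npz");K,W=f["K"],f["W"]
s=manip.state();M=R.from_rotvec(s["tcp_rot"]).as_matrix();print("toolx yaw %.4f elev deg %.2f"%(np.arctan2(M[1,0],M[0,0]),np.degrees(np.arcsin(M[2,0]))),"tool y z-comp",M[2,1])
ya=.103;nz=np.array([.4226*np.cos(ya),.4226*np.sin(ya),-.9063]);m0=np.array([.509,.3085,.074])
def I(x,y,h=0):
    p,d=wray(K,W,(x*.7,y*.7)); q=m0-nz*h; return p+d*((q-p)@nz)/(d@nz)
tip,b,e=I(384,155),I(384,225),I(384.5,340)
for p in(tip,b,e):print(p.round(4))
v=tip-e;print("yaw",np.arctan2(v[1],v[0]))
sh=I(384,161,17);pl=I(385,364,17);print("shoulder",sh.round(4),"plain rim",pl.round(4),np.linalg.norm(sh-pl),"mid",((sh+pl)/2+nz*.017).round(4))
bt=I(541,160);print("blue tip",bt.round(4),"yaw from tips",np.arctan2(-(tip-bt)[0],(tip-bt)[1]))
```

```text
toolx yaw 0.1012 elev deg 21.23 tool y z-comp 0.01735644563899326
[0.572  0.3145 0.1035]
[0.5322 0.3105 0.0848]
[0.4602 0.3034 0.0511]
yaw 0.09813059242555405
shoulder [-5.5579 -0.5113 15.9778] plain rim [ 1.7332  0.2196 19.3946] 8.085120184064648 mid [-1.9052 -0.1451 17.6708]
blue tip [0.5818 0.2158 0.1033] yaw from tips 0.09983179611152396
```

```bash
cat >> h.py <<'E'
def goal(yaw,elev_deg): return R.from_euler("z",yaw)*R.from_euler("y",-elev_deg,degrees=True)*R.from_euler("x",np.pi)
def delta(tcp,Rg):
    s=manip.state(); rv=(Rg*R.from_rotvec(s["tcp_rot"]).inv()).as_rotvec()
    print("shift",((tcp-s["ee_pos"])*10).round(3),"turn",(rv/np.pi).round(4),"t",s["t"])
E
python3 - <<'E'
from h import *
G=goal(.099,25);z=G.as_matrix()[:,2];m=np.array([.5089,.3082,.074]);print(z)
for d in(-.08,.023):delta(m+d*z,G)
E
```

```text
[ 0.42054891  0.0417709  -0.90630779]
shift [ 0.265  0.107 -0.648] turn [ 0.0075 -0.0203  0.0016] t 3.45
shift [ 0.698  0.15  -1.581] turn [ 0.0075 -0.0203  0.0016] t 3.45
```

Emit:
{"fn": "step_arm", "kwargs": {
  "rows": [0.265, 0.107, -0.648, 0.0075, -0.0203, 0.0016, 0.265, 0.107, -0.648, 0.0075, -0.0203, 0.0016, 0.265, 0.107, -0.648, 0.0075, -0.0203, 0.0016, 0.265, 0.107, -0.648, 0.0075, -0.0203, 0.0016, 0.265, 0.107, -0.648, 0.0075, -0.0203, 0.0016]
}}

```text
t: 3.95
ee_pos: [0.481, 0.3137, 0.1649]
tcp_rot: [-3.067, -0.153, -0.636]
force: [-0.1, 0.5, -0.2]
gripper_width: 0.0855
gripper_force: 0.0
```

Run:
```python
from h import *
G=goal(.099,25);z=G.as_matrix()[:,2];m=np.array([.5089,.3082,.074])
delta(m+.023*z,G)
```

```text
shift [ 0.376 -0.046 -1.117] turn [ 0.0055 -0.0084  0.0009] t 3.95
```

Run:
```python
from h import *
s=manip.state();print(s["joint_positions"].round(3),s["qvel"].round(3),s["ee_pos"])
```

```text
[-0.937  0.527  0.211  2.135  0.737  0.234 -2.941] [-0.008 -0.006 -0.002 -0.002  0.005 -0.001  0.001] [0.48100653 0.31373745 0.164875  ]
```

Emit:
{"fn": "step_arm", "kwargs": {
  "rows": [0, 0, 0, 0, 0, 0, 0, 0, 0, 0, 0, 0]
}}

```text
t: 4.15
ee_pos: [0.4807, 0.3146, 0.1646]
tcp_rot: [-3.067, -0.156, -0.636]
force: [0.2, 0.5, -0.0]
gripper_width: 0.0857
gripper_force: 0.0
```

Run:
```python
from h import *
G=goal(.099,10);z=G.as_matrix()[:,2];m=np.array([.5089,.3082,.074]);n=np.array([.4205,.0418,-.9063])
delta(m+.023*z-.08*n,G);delta(m+.023*z,G)
```

```text
shift [-0.014 -0.093 -0.407] turn [-0.0026  0.0745 -0.0004] t 4.15
shift [ 0.322 -0.06  -1.132] turn [-0.0026  0.0745 -0.0004] t 4.15
```

Emit:
{"fn": "step_arm", "kwargs": {
  "rows": [0, -0.09, 0, -0.0026, 0.0745, -0.0004, 0, -0.09, 0, -0.0026, 0.0745, -0.0004, 0, -0.09, 0, -0.0026, 0.0745, -0.0004, 0, -0.09, 0, -0.0026, 0.0745, -0.0004]
}}

```text
t: 4.55
ee_pos: [0.4834, 0.3045, 0.1647]
tcp_rot: [-3.117, -0.147, -0.274]
force: [0.7, 0.1, -0.1]
gripper_width: 0.0854
gripper_force: 0.0
```

Run:
```python
from h import *
G=goal(.099,10);z=G.as_matrix()[:,2];m=np.array([.5089,.3082,.074]);n=np.array([.4205,.0418,-.9063])
delta(m+.023*z-.08*n,G);delta(m+.023*z,G);print(manip.state()["joint_positions"].round(3))
```

```text
shift [-0.042  0.007 -0.409] turn [-0.0004  0.0003  0.0015] t 4.55
shift [ 0.294  0.041 -1.134] turn [-0.0004  0.0003  0.0015] t 4.55
[-0.492  0.551 -0.259  1.954  0.459  0.551 -2.562]
```

Now the orientation tracks well. Descend.

Emit:
{"fn": "step_arm", "kwargs": {
  "rows": [-0.04, 0.01, -0.41, 0, 0, 0.0015, -0.04, 0.01, -0.41, 0, 0, 0.0015]
}}

```text
t: 4.75
ee_pos: [0.473, 0.3043, 0.119]
tcp_rot: [-3.124, -0.166, -0.263]
force: [-1.7, -0.2, -0.3]
gripper_width: 0.0854
gripper_force: 0.0
```

Emit:
{"fn": "step_arm", "kwargs": {
  "rows": [0.11, 0.02, -0.24, 0, 0, 0, 0.22, 0.03, -0.48, 0, 0, 0, 0.334, 0.034, -0.725, 0, 0, 0, 0.334, 0.034, -0.725, 0, 0, 0, 0.334, 0.034, -0.725, 0, 0, 0]
}}

```text
t: 5.25
ee_pos: [0.5091, 0.3104, 0.0508]
tcp_rot: [-3.118, -0.166, -0.271]
force: [1.1, -0.4, 0.7]
gripper_width: 0.0852
gripper_force: 0.0
```

Run:
```python
from h import *
G=goal(.099,10);z=G.as_matrix()[:,2];m=np.array([.5089,.3082,.074])
delta(m+.023*z,G)
i,K,W=wrist(); cv2.imwrite("pics/w3.png",cv2.resize(i[:,:,::-1],(800,600),interpolation=cv2.INTER_CUBIC))
```

```text
shift [ 0.037 -0.018  0.005] turn [ 0.0007 -0.0003 -0.0022] t 5.25
```

View pics/w3.png

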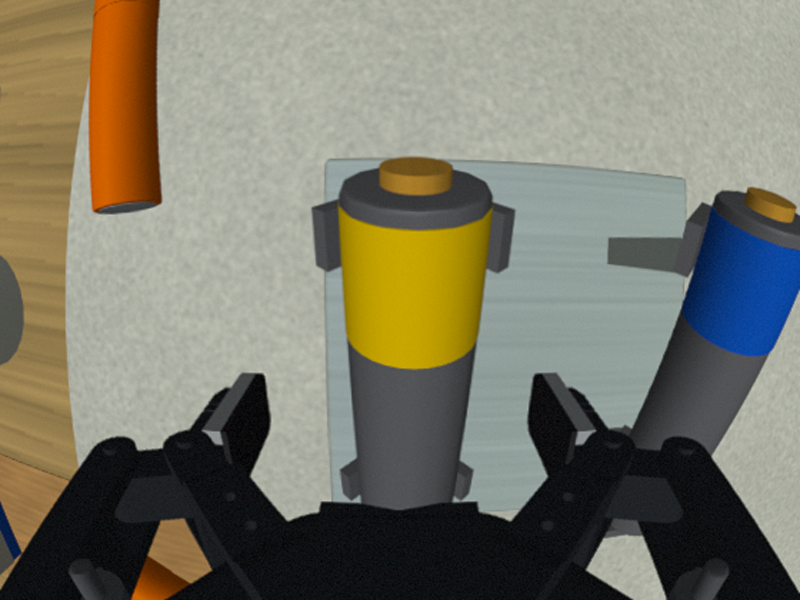

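The fingers straddle the yellow stick, with its centreline at x≈408 against the finger middle at 400. A small correction, then close.

Emit:
{"fn": "step_arm", "kwargs": {
  "rows": [0.04, -0.015, 0, 0, 0, -0.002, 0.04, -0.015, 0, 0, 0, -0.002]
}}

```text
t: 5.5
ee_pos: [0.5149, 0.3087, 0.0517]
tcp_rot: [-3.118, -0.152, -0.275]
force: [0.6, -0.9, -0.3]
gripper_width: 0.0853
gripper_force: 0.0
```

Emit:
{"fn": "step_arm", "kwargs": {
  "rows": [0, 0, 0, 0, 0, 0, 0, 0, 0, 0, 0, 0, 0, 0, 0, 0, 0, 0, 0, 0, 0, 0, 0, 0, 0, 0, 0, 0, 0, 0, 0, 0, 0, 0, 0, 0, 0, 0, 0, 0, 0, 0, 0, 0, 0, 0, 0, 0],
  "fingers": 0,
  "grip_force": 70
}}

```text
t: 6.3
ee_pos: [0.514, 0.3076, 0.0504]
tcp_rot: [-3.12, -0.153, -0.272]
force: [-1.8, -1.3, 5.2]
gripper_width: 0.0324
gripper_force: 68.8
```

Emit:
{"fn": "step_arm", "kwargs": {
  "rows": [-0.105, -0.01, 0.227, 0, 0, 0, -0.21, -0.02, 0.453, 0, 0, 0, -0.42, -0.04, 0.906, 0, 0, 0, -0.42, -0.04, 0.906, 0, 0, 0]
}}

```text
t: 6.7
ee_pos: [0.4712, 0.3065, 0.1447]
tcp_rot: [-3.114, -0.156, -0.277]
force: [1.9, 1.1, -4.4]
gripper_width: 0.0324
gripper_force: 71.5
```

Emit:
{"fn": "step_arm", "kwargs": {
  "rows": [0, -0.2, 0.5, 0, 0, 0, 0, -0.2, 1, 0, 0, 0, 0, -0.2, 1, 0, 0, 0]
}}

```text
t: 7.0
ee_pos: [0.475, 0.2861, 0.2456]
tcp_rot: [-3.112, -0.15, -0.284]
force: [1.0, 1.4, -2.7]
gripper_width: 0.0322
gripper_force: 71.7
```

Run:
```python
from h import *
i,K,W=wrist();s=manip.state();print(s["ee_pos"],s["tcp_rot"],s["gripper_width"])
np.savez("w4.npz",i=i,K=K,W=W,p=s["ee_pos"],r=s["tcp_rot"]);sd=manip.capture("side")["image"]
cv2.imwrite("pics/w4.png",np.hstack([i,sd])[:,:,::-1][::1,::1].copy() if 0 else cv2.resize(np.hstack([i,sd])[:,:,::-1],(800,300),interpolation=cv2.INTER_AREA))
```

```text
[0.47395482 0.28532985 0.24343186] [-3.11475791 -0.15087697 -0.2792113 ] 0.03201131890423659
```

View pics/w4.png

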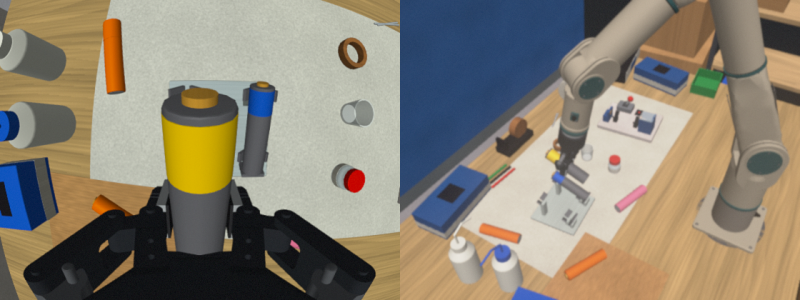

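```bash
cat >> h.py <<'E'
def wproj(K,W,p):
    q=np.linalg.inv(W)@np.append(p,1);x,y,z=q[0],-q[1],-q[2];a=np.arctan2(np.hypot(x,y),z);r=np.hypot(x,y)
    return np.array([K[0,2]+K[0,0]*a*x/r,K[1,2]+K[0,0]*a*y/r])
E
python3 - <<'E'
from h import *
f=np.load("w4.npz");K,W,i=f["K"],f["W"],f["i"]
Rg=R.from_rotvec([-3.12,-.153,-.272]);pg=np.array([.5143,.3080,.051]);m=np.array([.5089,.3082,.074]);ya=.099
ax=np.array([.9063*np.cos(ya),.9063*np.sin(ya),.4226])
mt=Rg.inv().apply(m-pg);at=Rg.inv().apply(ax);print("mid tool",mt.round(4),"axis tool",at.round(4),"ang",np.degrees(np.arctan2(-at[2],at[0])))
Rn=R.from_rotvec(f["r"]);c=lambda l,h=0:f["p"]+Rn.apply(mt+at*l)
up=Rn.apply(np.cross(at,[0,1,0]));print("up",up)
print("pred tip",wproj(K,W,c(.07)),"shoulder",wproj(K,W,c(.066)),"band top edge",wproj(K,W,c(.023)+up*.017*np.sign(up[2])),"band2",wproj(K,W,c(.03)+up*.017*np.sign(up[2])))
h=cv2.cvtColor(i,cv2.COLOR_RGB2HSV)
m1=cv2.inRange(h,(22,150,80),(34,255,255));ys,xs=np.where(m1);print("yellow rows",ys.min(),ys.max(),"cols",xs.min(),xs.max(),[ (y,xs[ys==y].min(),xs[ys==y].max()) for y in(200,230,250)], np.where(m1[:,280])[0][[0,-1]])
m2=cv2.inRange(h,(10,120,80),(21,255,255))[100:180,220:340];ys,xs=np.where(m2);print("brass",xs.min()+220,xs.max()+220,ys.min()+100,ys.max()+100)
cv2.imwrite("pics/x.png",i[80:300,180:380,::-1])
E
```

```text
mid tool [-0.0013 -0.0007 -0.0236] axis tool [ 9.657e-01 -1.000e-04 -2.595e-01] ang 15.041421639942492
up [ 0.42503596  0.04322213 -0.90412761]
pred tip [283.71224165 139.72850641] shoulder [283.6284125  151.45398326] band top edge [283.05172247 286.80527374] band2 [283.23674209 272.22440014]
yellow rows 160 271 cols 226 332 [(200, np.int64(229), np.int64(329)), (230, np.int64(232), np.int64(326)), (250, np.int64(235), np.int64(323))] [178 271]
brass 254 305 123 176
```

```bash
cat >> h.py <<'E'
MT=np.array([-.0013,-.0005,-.0236]); REL=15.04; YAW=.1185; BAY=np.array([.5311,-.2441,.062])
U=np.array([np.cos(YAW),np.sin(YAW),0]);N=np.array([-U[1],U[0],0]);Z=np.array([0,0,1.])
def stick(xe,ze,el,lat=0):  # plain-end centre in bay frame (m), elevation deg
    e=np.radians(el);mid=BAY+U*(xe+.07*np.cos(e))+N*lat+Z*(ze+.07*np.sin(e))
    G=goal(YAW,el-REL);delta(mid-G.apply(MT),G)
def where(b=None):
    s=manip.state();Rn=R.from_rotvec(s["tcp_rot"]);m=s["ee_pos"]+Rn.apply(MT)
    a=Rn.apply([np.cos(np.radians(REL)),0,-np.sin(np.radians(REL))]);e=m-.07*a-BAY;t=m+.07*a-BAY
    print("end",(e@U).round(4),(e@N).round(4),e[2].round(4),"tip",(t@U).round(4),(t@N).round(4),t[2].round(4),"el",np.degrees(np.arcsin(a[2])).round(2),"yaw",np.arctan2(a[1],a[0]).round(4),"F",s["force"].round(1))
E
python3 - <<'E'
from h import *
where();stick(-.052,.06,13)
E
```

```text
end -0.0644 0.5336 0.1725 tip 0.0624 0.5309 0.2318 el 25.07 yaw 0.0974 F [-0.6 -0.7 -3.8]
shift [ 0.751 -5.27  -1.27 ] turn [-0.0071  0.0667  0.0067] t 7.1
```

Emit:
{"fn": "step_arm", "kwargs": {
  "rows": [0.1, -0.45, 0, -0.0035, 0.033, 0.0033, 0.1, -0.9, 0, -0.0071, 0.0667, 0.0067, 0.1, -0.9, 0, -0.0071, 0.0667, 0.0067]
}}

```text
t: 7.4
ee_pos: [0.4849, 0.1842, 0.2371]
tcp_rot: [3.126, 0.165, -0.068]
force: [0.5, -1.1, -3.9]
gripper_width: 0.0322
gripper_force: 71.5
```

Emit:
{"fn": "step_arm", "kwargs": {
  "rows": [0.1, -0.45, 0, 0, 0, 0, 0.1, -0.9, 0, 0, 0, 0, 0.1, -0.9, 0, 0, 0, 0]
}}

```text
t: 7.7
ee_pos: [0.4909, 0.0953, 0.2374]
tcp_rot: [3.126, 0.17, -0.069]
force: [0.6, -0.1, -3.1]
gripper_width: 0.0321
gripper_force: 71.6
```

Emit:
{"fn": "step_arm", "kwargs": {
  "rows": [0.1, -0.45, 0, 0, 0, 0, 0.1, -0.9, 0, 0, 0, 0, 0.1, -0.9, 0, 0, 0, 0]
}}

```text
t: 8.0
ee_pos: [0.5005, 0.0058, 0.2378]
tcp_rot: [3.128, 0.17, -0.068]
force: [-0.8, -1.0, -3.8]
gripper_width: 0.0327
gripper_force: 71.6
```

Emit:
{"fn": "step_arm", "kwargs": {
  "rows": [0.1, -0.45, 0, 0, 0, 0, 0.1, -0.9, 0, 0, 0, 0, 0.1, -0.9, 0, 0, 0, 0]
}}

```text
t: 8.3
ee_pos: [0.5102, -0.0839, 0.2379]
tcp_rot: [3.129, 0.169, -0.067]
force: [-0.4, -0.4, -3.5]
gripper_width: 0.0322
gripper_force: 71.6
```

Emit:
{"fn": "step_arm", "kwargs": {
  "rows": [0.1, -0.45, 0, 0, 0, 0, 0.1, -0.9, -0.3, 0, 0, 0, 0.1, -0.9, -0.3, 0, 0, 0]
}}

```text
t: 8.6
ee_pos: [0.5179, -0.1725, 0.2055]
tcp_rot: [3.131, 0.172, -0.073]
force: [-1.8, 0.2, -3.5]
gripper_width: 0.0325
gripper_force: 71.4
```

Emit:
{"fn": "step_arm", "kwargs": {
  "rows": [0.1, -0.4, 0, 0, 0, 0, 0.1, -0.77, -0.3, 0, 0, 0, 0.1, -0.77, -0.5, 0, 0, 0, 0.1, -0.77, -0.5, 0, 0, 0, 0.1, -0.77, -0.5, 0, 0, 0]
}}

```text
t: 9.1
ee_pos: [0.5315, -0.2406, 0.1593]
tcp_rot: [3.135, 0.19, -0.062]
force: [0.6, -0.3, -2.3]
gripper_width: 0.0322
gripper_force: 71.5
```

Run:
```python
from h import *
where();stick(-.052,.06,13);print(manip.state()["joint_positions"].round(2))
```

```text
end -0.0679 0.0037 0.1055 tip 0.0687 0.004 0.1364 el 12.77 yaw 0.1205 F [ 0.6 -0.3 -2.3]
shift [ 0.162 -0.02  -0.452] turn [-0.0005 -0.0013 -0.0008] t 9.1
[ 0.58  0.65 -0.34  1.74  0.3   0.83 -1.35]
```

Emit:
{"fn": "step_arm", "kwargs": {
  "rows": [0.2, -0.02, 0, -0.0005, -0.0013, -0.0008, 0.2, -0.02, -0.25, -0.0005, -0.0013, -0.0008, 0.2, -0.02, -0.45, -0.0005, -0.0013, -0.0008, 0.2, -0.02, -0.45, -0.0005, -0.0013, -0.0008]
}}

```text
t: 9.5
ee_pos: [0.5509, -0.2423, 0.1143]
tcp_rot: [3.133, 0.187, -0.057]
force: [-0.5, 0.4, -3.3]
gripper_width: 0.0323
gripper_force: 71.7
```

Run:
```python
from h import *
where();stick(-.048,.0,13)
i,K,W=wrist();np.savez("w5.npz",i=i,K=K,W=W)
a=cv2.resize(i[:,100:460,::-1],(514,600),interpolation=cv2.INTER_CUBIC)
s=cv2.resize(manip.capture("side")["image"][130:200,290:370,::-1],(286,250),interpolation=cv2.INTER_CUBIC)
t=cv2.resize(manip.capture("scene")["image"][150:235,120:215,::-1],(286,256),interpolation=cv2.INTER_CUBIC)
b=np.zeros((600,286,3),np.uint8);b[:250]=s;b[300:556]=t
cv2.imwrite("pics/w5.png",np.hstack([a,b]))
```

```text
end -0.0487 -0.0001 0.0602 tip 0.0877 0.0 0.0916 el 12.94 yaw 0.1194 F [-0.5  0.4 -3.3]
shift [ 0.007  0.002 -0.602] turn [ 0.0001 -0.0003 -0.0003] t 9.5
```

View pics/w5.png

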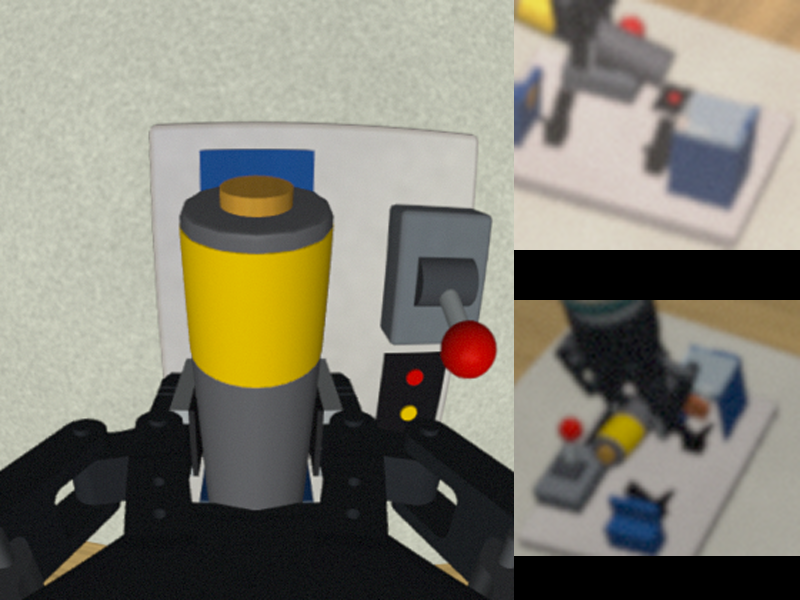

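Run:
```python
from h import *
stick(-.050,.0,16.5);stick(-.074,-.001,16)
```

```text
shift [-0.032  0.015 -0.589] turn [ 0.0032 -0.0177  0.0001] t 9.65
shift [-0.271 -0.013 -0.605] turn [ 0.0028 -0.015   0.0001] t 9.65
```

Emit:
{"fn": "step_arm", "kwargs": {
  "rows": [-0.03, 0.015, 0, 0.003, -0.0177, 0, -0.03, 0.015, -0.2, 0.003, -0.0177, 0, -0.03, 0.015, -0.4, 0.003, -0.0177, 0, -0.03, 0.015, -0.59, 0.003, -0.0177, 0, -0.03, 0.015, -0.59, 0.003, -0.0177, 0, -0.03, 0.015, -0.59, 0.003, -0.0177, 0]
}}

```text
t: 10.25
ee_pos: [0.5498, -0.2431, 0.058]
tcp_rot: [-3.135, -0.184, -0.038]
force: [0.4, -0.2, -2.6]
gripper_width: 0.0324
gripper_force: 72.0
```

Run:
```python
from h import *
where();stick(-.062,-.001,16);stick(-.070,-.001,16)
```

```text
end -0.0503 -0.0006 -0.0002 tip 0.0839 -0.0008 0.0394 el 16.43 yaw 0.1173 F [ 0.4 -0.2 -2.6]
shift [-0.117 -0.007 -0.013] turn [-0.0002  0.0024  0.0004] t 10.25
shift [-0.196 -0.016 -0.013] turn [-0.0002  0.0024  0.0004] t 10.25
```

Emit:
{"fn": "step_arm", "kwargs": {
  "rows": [-0.06, -0.005, -0.01, 0, 0.002, 0, -0.12, -0.012, -0.01, 0, 0.002, 0, -0.12, -0.012, -0.01, 0, 0.002, 0, -0.12, -0.012, -0.01, 0, 0.002, 0]
}}

```text
t: 10.65
ee_pos: [0.5385, -0.2442, 0.0567]
tcp_rot: [-3.135, -0.184, -0.032]
force: [3.2, 1.2, -1.6]
gripper_width: 0.0326
gripper_force: 71.8
```

Emit:
{"fn": "step_arm", "kwargs": {
  "rows": [-0.04, -0.005, 0, 0, 0, 0, -0.08, -0.009, 0, 0, 0, 0, -0.08, -0.009, 0, 0, 0, 0, -0.08, -0.009, 0, 0, 0, 0]
}}

```text
t: 11.05
ee_pos: [0.5305, -0.2452, 0.0563]
tcp_rot: [-3.135, -0.184, -0.031]
force: [6.3, 0.5, -1.0]
gripper_width: 0.0325
gripper_force: 71.7
```

Run:
```python
from h import *
where();s=manip.state();print(s["wrist_torque"].round(2))
```

```text
end -0.0698 -0.0004 -0.0017 tip 0.0647 -0.0006 0.0373 el 16.18 yaw 0.1172 F [ 6.3  0.5 -1. ]
[ 0.13 -1.02 -0.06]
```

Run:
```python
from h import *
for el,ze in((16,-.0015),(12,-.0015),(8,-.001),(4,-.0003),(1.5,.0003),(0,.0005)):stick(-.0745,ze,el)
```

```text
shift [-0.048 -0.001 -0.001] turn [-0.0002  0.001   0.0004] t 11.05
shift [-0.052 -0.001 -0.049] turn [-0.0028  0.023   0.0004] t 11.05
shift [-0.06  -0.002 -0.091] turn [-0.0054  0.0451  0.0004] t 11.05
shift [-0.072 -0.004 -0.131] turn [-0.0081  0.0672  0.0004] t 11.05
shift [-0.08  -0.005 -0.154] turn [-0.0097  0.081   0.0004] t 11.05
shift [-0.086 -0.005 -0.169] turn [-0.0107  0.0892  0.0004] t 11.05
```

Emit:
{"fn": "step_arm", "kwargs": {
  "rows": [-0.048, -0.001, 0, 0, 0.001, 0, -0.048, -0.001, 0, 0, 0.001, 0, -0.052, -0.001, -0.049, -0.0028, 0.023, 0, -0.06, -0.002, -0.091, -0.0054, 0.045, 0, -0.06, -0.002, -0.091, -0.0054, 0.045, 0, -0.072, -0.004, -0.131, -0.008, 0.067, 0, -0.072, -0.004, -0.131, -0.008, 0.067, 0]
}}

```text
t: 11.75
ee_pos: [0.5242, -0.2454, 0.042]
tcp_rot: [3.11, 0.185, -0.301]
force: [6.7, 0.4, -1.5]
gripper_width: 0.0321
gripper_force: 71.9
```

Run:
```python
from h import *
where()
for el,ze in((1.5,.0003),(0,.0005)):stick(-.0745,ze,el)
```

```text
end -0.0736 -0.0 -0.0014 tip 0.0661 0.0 0.0082 el 3.97 yaw 0.1187 F [ 6.7  0.4 -1.5]
shift [-0.018 -0.002 -0.011] turn [-0.0015  0.0136 -0.0001] t 11.75
shift [-0.023 -0.003 -0.026] turn [-0.0025  0.0219 -0.0001] t 11.75
```

Emit:
{"fn": "step_arm", "kwargs": {
  "rows": [-0.009, -0.001, -0.01, -0.001, 0.011, 0, -0.013, -0.001, -0.022, -0.0025, 0.022, 0, -0.013, -0.001, -0.022, -0.0025, 0.022, 0, -0.013, -0.001, -0.022, -0.0025, 0.022, 0]
}}

```text
t: 12.15
ee_pos: [0.5224, -0.2457, 0.0399]
tcp_rot: [3.095, 0.182, -0.406]
force: [5.3, -0.1, -4.3]
gripper_width: 0.0324
gripper_force: 71.8
```

Run:
```python
from h import *
where();stick(-.070,0,0)
```

```text
end -0.074 -0.0 0.0009 tip 0.066 -0.0001 0.0011 el 0.09 yaw 0.1176 F [ 5.3 -0.1 -4.3]
shift [ 0.039  0.005 -0.01 ] turn [-0.0001  0.0005  0.0003] t 12.15
```

Emit:
{"fn": "step_arm", "kwargs": {
  "rows": [0.015, 0.002, -0.005, 0, 0, 0, 0.025, 0.003, -0.012, 0, 0, 0, 0.025, 0.003, -0.012, 0, 0, 0]
}}

```text
t: 12.45
ee_pos: [0.523, -0.2458, 0.0394]
tcp_rot: [3.094, 0.181, -0.412]
force: [2.8, -0.2, -1.4]
gripper_width: 0.0324
gripper_force: 72.2
```

Emit:
{"fn": "step_arm", "kwargs": {
  "rows": [0, 0, 0, 0, 0, 0, 0, 0, 0, 0, 0, 0, 0, 0, 0, 0, 0, 0, 0, 0, 0, 0, 0, 0, 0, 0, 0, 0, 0, 0, 0, 0, 0, 0, 0, 0, 0, 0, 0, 0, 0, 0],
  "fingers": 0.75
}}

```text
t: 13.15
ee_pos: [0.523, -0.2454, 0.0392]
tcp_rot: [3.094, 0.181, -0.412]
force: [-0.5, 0.3, 1.0]
gripper_width: 0.0638
gripper_force: 0.0
```

Run:
```python
from h import *
i,K,W=wrist();np.savez("w6.npz",i=i,K=K,W=W)
a=cv2.resize(i[:,100:460,::-1],(514,600),interpolation=cv2.INTER_CUBIC)
s=cv2.resize(manip.capture("side")["image"][130:200,290:370,::-1],(286,250),interpolation=cv2.INTER_CUBIC)
t=cv2.resize(manip.capture("scene")["image"][150:235,120:215,::-1],(286,256),interpolation=cv2.INTER_CUBIC)
b=np.zeros((600,286,3),np.uint8);b[:250]=s;b[300:556]=t
cv2.imwrite("pics/w6.png",np.hstack([a,b]))
```

```text
(no output)
```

View pics/w6.png

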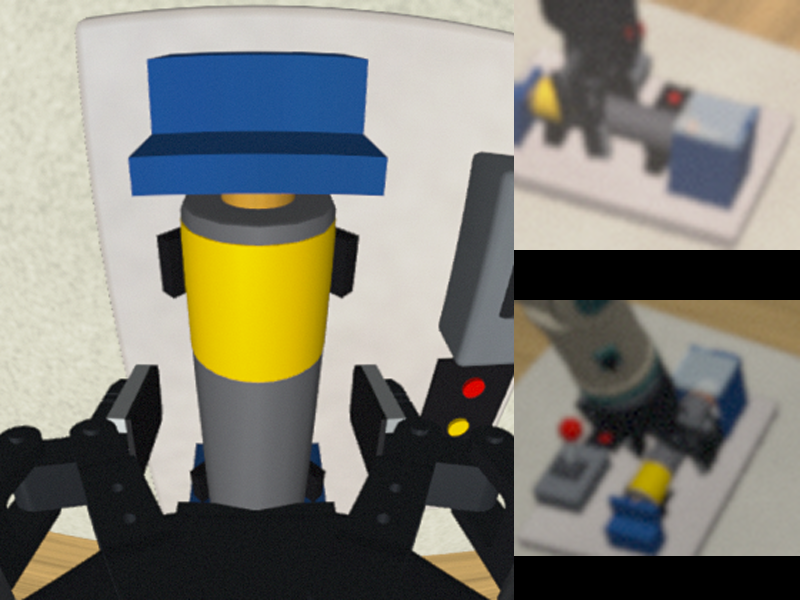

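The stick lies home: the button is against the blue post, it sits in both saddles, and the fingers are clear on both sides. Now lift and go to the lever.

Emit:
{"fn": "step_arm", "kwargs": {
  "rows": [0.05, 0, 0.2, 0, 0, 0, 0.15, 0, 0.5, 0, 0, 0, 0.25, 0, 0.9, 0, 0, 0, 0.25, 0, 0.9, 0, 0, 0]
}}

```text
t: 13.7
ee_pos: [0.5529, -0.2459, 0.1342]
tcp_rot: [3.093, 0.181, -0.395]
force: [0.8, 0.2, 0.5]
gripper_width: 0.0642
gripper_force: 0.0
```

Run:
```python
from h import *
G=goal(YAW,0)
b=np.array([.5582,-.3345,0])
for dx,z in((-.05,.13),(-.05,.074)):delta(b+U*dx+Z*z,G)
i,K,W=wrist();np.savez("w7.npz",i=i,K=K,W=W)
h=cv2.cvtColor(i,cv2.COLOR_RGB2HSV);m=cv2.inRange(h,(174,150,60),(180,255,255))|cv2.inRange(h,(0,150,60),(5,255,255))
k,l,st,ce=cv2.connectedComponentsWithStats(m)
for j in range(1,k):
    if st[j,4]>30:print(st[j],ce[j].round(1),wplane(K,W,ce[j],.083).round(4))
```

```text
shift [-0.443 -0.945 -0.042] turn [ 0.0105 -0.0803  0.0005] t 13.7
shift [-0.443 -0.945 -0.602] turn [ 0.0105 -0.0803  0.0005] t 13.7
[ 394  200   37   38 1081] [411.8 218.3] [ 0.5582 -0.3331  0.083 ]
[373 220  13  11 113] [379.2 225. ] [ 0.5506 -0.3113  0.083 ]
[  11  234   37   40 1036] [ 28.9 253.3] [ 0.4846 -0.0337  0.083 ]
```

Emit:
{"fn": "step_arm", "kwargs": {
  "rows": [-0.44, -0.3, 0, 0.005, -0.04, 0, -0.44, -0.94, 0, 0.0105, -0.08, 0, -0.44, -0.94, 0, 0.0105, -0.08, 0, -0.44, -0.94, 0, 0.0105, -0.08, 0, -0.44, -0.94, 0, 0.0105, -0.08, 0, -0.44, -0.94, 0, 0.0105, -0.08, 0],
  "fingers": 0
}}

```text
t: 14.35
ee_pos: [0.5051, -0.3372, 0.1288]
tcp_rot: [-3.131, -0.188, 0.018]
force: [1.1, 0.4, -0.4]
gripper_width: 0.0002
gripper_force: 0.0
```

Emit:
{"fn": "step_arm", "kwargs": {
  "rows": [0, 0, -0.3, 0, 0, 0, 0, 0, -0.58, 0, 0, 0, 0, 0, -0.58, 0, 0, 0]
}}

```text
t: 14.65
ee_pos: [0.5026, -0.3358, 0.0678]
tcp_rot: [-3.127, -0.189, 0.027]
force: [-0.4, 0.2, -1.3]
gripper_width: -0.0001
gripper_force: 0.0
```

Run:
```python
from h import *
G=goal(YAW,0);b=np.array([.5582,-.334,0])
for dx in(-.02,.0,.027,.035):delta(b+U*dx+Z*.075,G)
```

```text
shift [ 0.358 -0.005  0.072] turn [-0.0023 -0.0057 -0.0008] t 14.65
shift [0.556 0.018 0.072] turn [-0.0023 -0.0057 -0.0008] t 14.65
shift [0.824 0.05  0.072] turn [-0.0023 -0.0057 -0.0008] t 14.65
shift [0.904 0.06  0.072] turn [-0.0023 -0.0057 -0.0008] t 14.65
```

Emit:
{"fn": "step_arm", "kwargs": {
  "rows": [0.1, -0.01, 0.06, 0, 0, 0, 0.2, -0.005, 0.06, 0, 0, 0, 0.35, 0, 0.06, 0, 0, 0, 0.5, 0.015, 0.06, 0, 0, 0, 0.65, 0.03, 0.06, 0, 0, 0, 0.75, 0.04, 0.06, 0, 0, 0, 0.8, 0.045, 0.06, 0, 0, 0, 0.8, 0.045, 0.06, 0, 0, 0]
}}

```text
t: 15.45
ee_pos: [0.5762, -0.3359, 0.0788]
tcp_rot: [-3.132, -0.182, 0.045]
force: [-19.3, 1.1, 17.2]
gripper_width: -0.0003
gripper_force: 10.0
```

Run:
```python
from h import *
i,K,W=wrist();np.savez("w8.npz",i=i,K=K,W=W)
h=cv2.cvtColor(i,cv2.COLOR_RGB2HSV);m=cv2.inRange(h,(174,150,60),(180,255,255))|cv2.inRange(h,(0,150,60),(5,255,255))
k,l,st,ce=cv2.connectedComponentsWithStats(m)
for j in range(1,k):
    if st[j,4]>30:
        p=wplane(K,W,ce[j],.083);print(st[j],ce[j].round(1),p.round(4),"ball moved",((p-[.5582,-.334,.083])@U).round(4))
```

```text
[ 245  199   56   56 2474] [272.7 226.3] [ 0.5991 -0.329   0.083 ] ball moved 0.0412
```

Emit:
{"fn": "step_arm", "kwargs": {
  "rows": [-0.3, -0.03, 0, 0, 0, 0, -0.3, -0.03, 0.4, 0, 0, 0, -0.3, -0.03, 0.9, 0, 0, 0, -0.3, -0.03, 0.9, 0, 0, 0, -0.3, -0.03, 0.9, 0, 0, 0]
}}

```text
t: 16.0
ee_pos: [0.5565, -0.3381, 0.1703]
tcp_rot: [-3.135, -0.185, 0.009]
force: [-0.3, -0.1, -0.3]
gripper_width: -0.0001
gripper_force: 0.0
```

Run:
```python
from h import *
i,K,W=wrist()
h=cv2.cvtColor(i,cv2.COLOR_RGB2HSV);m=cv2.inRange(h,(174,150,60),(180,255,255))|cv2.inRange(h,(0,150,60),(5,255,255))
k,l,st,ce=cv2.connectedComponentsWithStats(m)
for j in range(1,k):
    if st[j,4]>300:
        p=wplane(K,W,ce[j],.083);print(ce[j].round(1),p.round(4),"ball moved",((p-[.5582,-.334,.083])@U).round(4))
print(manip.state()["ee_pos"],manip.state()["force"])
cv2.imwrite("pics/w9.png",cv2.resize(i[:,:,::-1],(800,600)))
```

```text
[275.1 155.6] [ 0.5983 -0.3288  0.083 ] ball moved 0.0405
[ 0.55506941 -0.33772709  0.16845208] [ 0.42480345 -0.66809779 -0.09033735]
```

View pics/w9.png

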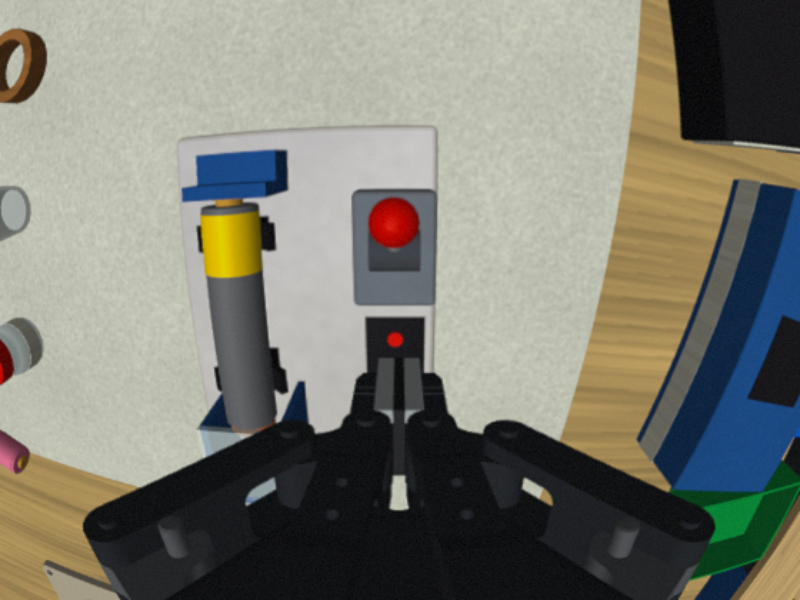

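The stick is home and the lever rests at its far stop: the ball moved 41 mm and the push met 19 N. The arm is clear.

```bash
python3 -c "
from rig import manip
print(manip.job_done())"
```

```text
the job is handed in; nothing more can be done
None
```

I loaded the yellow-banded stick into the charger bay and let go of it, then pushed the red toggle fully over to on. I handed the job in at about 16 s of the 58 s allowed. The blue-banded stick, cup and jar were never touched. The judge returned no verdict; the last wrist-camera view showed the stick home and the lever over.

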